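# Slide the probe-holder plate out over the stand's edge

## Robot

A 6-joint arm with a two-finger parallel gripper is mounted at the origin on the work surface. World frame = base frame: x ahead of the robot, y to its left, z up, the work surface at z = 0. Lengths are in m, angles in rad, forces in N, time in s.
With the tool pointing down it reaches from about 0.325 to 0.75 m from the base axis. Payload 7.6 kg.
Tool frame: the origin (TCP) lies on the centre line of the jaws, within the pads' length; the fingertips stand 17 mm ahead of it and the grasp point (between the pads) lies 2 mm behind it (env.tip_extent is the distance from the TCP to the fingertips, in m); z points along the fingers, y is the line along which they close (so a half turn about z gives the same grasp; the last joint's range is limited). The gripper opens to 85 mm and grips with 20 to 120 N. Pads are 22 mm wide; open, the fingers measure 114 mm over their backs; the gripper's body (76 mm by 85 mm) begins 54 mm behind the grasp point. The pads swing forward as they close: fully open they stand 13 mm farther back than shut.
Start: joints at [-1.211, 0.052, 1.401, -0, 1.689, -0.07], TCP at [0.219, -0.477, 0.223] pointing down, gripper open.
Joint ranges: [-2.9, 2.9], [-0.91, 2.17], [0.12, 2.37], [-1.06, 4.2], [0.26, 2.73], [-2.93, 2.93]. Speed limits (rad/s): [2.57, 2.57, 3.01, 3.14, 3.14, 3.14].

## Interface

Orientations are given as a unit quaternion [x, y, z, w].
In Python, from rig import env gives the robot as it stands.
- The arm moves only by the shell command python3 -m jog 'ROWS' [FORCE]. ROWS is JSON, a list that holds one entry, the list of rows, each a list of 5 numbers: the opening, from 0 (shut) to 1 (fully open), then the shift along the tool's x, y, z in m, then the turn about the tool's z in rad. A call has 1 to 12 rows; each row is the pose to reach, as a shift and turn from the pose commanded when the call began, along the tool's axes at that moment; what a row does not reach only later rows make up. A row lasts 1/12 s, in which the tool goes at most 41.7 mm and 7.16 degrees, less where a joint would pass 70% of its speed; a pose out of reach is approached as far as the arm can. A call with a gripper value outside its range is refused whole. The fingers move at their own pace and stop on an object; FORCE is the grip in N (left out, the last holds). Time passes only in rows, so rows that repeat a pose let the fingers close. It gives the time, the measured TCP pose, the force, the opening and the grip force at its end, in the units of the state.
- env.read_state(): the state, without advancing time (a new reading comes with each control period).
- env.read_camera(name): name is "scene" or "top" or "wrist"; returns the picture (400x640x3 uint8, red, green, blue); there is no depth.
- env.camera_info(name): a dict with "camera_matrix" (3x3 intrinsics, pixels), "extrinsics" (4x4, takes a point from camera to world coordinates). Camera axes: x right, y up, looking along -z (the intrinsics and any distortion apply to the point x, -y, -z); pixel columns grow to the right and rows downward; lengths in m; the calibration is good to about 2 mm. A picture is of the moment at which its call begins: read the wrist's pose just before it. camera_info takes no time and is no camera call; for the wrist camera it gives the pose at the moment of the call.
- env.sign_off(): hands the job in; it is judged then, once.
Trained networks look in the newest picture that a camera, given by its name, has taken for a name from the list of things; names that differ only in an ending like _2 or _b are one class to them, and where a whole thing is asked for, a point or a joint stands for the part that bears it (a point fixed in the world has none). Each returns a list of dicts, best first, with "confidence" (0 to 1); they miss things now and then, are a little off and sometimes report something else, mostly with a low value. They report only what shows in the picture. A call takes as long as a camera call. They do not tell look-alikes from the thing itself.
- env.find_in(thing, camera): "extent" ([left, top, width, height] in pixels, round what is visible of it).
The state is a dict: "clock": time; "joint_positions": joint angles; "joint_velocities": joint speeds; "effort": joint torques, N m; "tcp_pos": TCP position; "ee_rot": TCP orientation; "ft_force": force on the tool from outside, world axes, zero at the start; "torque": the same for the moment, N m; "width": finger opening in m; "grasp_force": force on a finger pad.
Only numpy, scipy, OpenCV 4.12 (cv2) and the standard library are available. Lean on these libraries where they do the work, as an engineer would, in place of code of your own. Each camera call takes 0.05 s, during which the arm holds its last target. There are 200 camera calls.

## Task

Push the white probe-holder plate along the grey stand, hole end first, until 45 mm of it sticks out past the stand's edge, so that a probe can be hung through the hole: the red line across the plate must then lie right over the edge and parallel to it. Only push or drag it with the fingers, never lift it off the stand, and leave all the other things where they stand. Finish with the plate lying flat and still and the fingers clear of it.

Things in the scene. Friction and masses are not known exactly. Their poses are not given: they have to be found in the camera images.
- stand: Low grey plastic stand, fixed to the table, 260 mm (its x) by 320 mm (its y), flat top 50 mm above the table; it stands at a different place and yaw each time. Origin: centre of its footprint, on the table. Its +x points to the edge over which the plate must go, the one the plate's hole end looks to (roughly away from the robot); that edge is at x = +130 mm, straight and parallel to its y.
- stand_edge (a point): Middle of the stand's edge over which the plate must go, at top height (50 mm above the table); same axes as the stand.
- plate: Flat white plastic plate, 150 mm (its x) by 100 mm (its y), 8 mm thick, about 0.17 kg (varies), lying loose on the stand, its top 58 mm above the table. Origin: centre of its underside. Its +x points to its hole end (a 26 mm through hole, centre at x = +53 mm). The end to push from is the plain straight one at x = -75 mm. At the start all of it is on the stand, turned by up to 15 degrees from the stand's x. It slides with plain friction (a few newtons at most).
- plate_line (a point): Middle of the 5 mm wide red line that runs across the top of the plate along its y, 45 mm from the hole end (plate x = +30 mm); same axes as the plate.
- dropper: White dropper bottle with blue cap, 32 mm across, 55 mm tall, standing on the stand near its +y side (about 137 mm from the stand's middle line). Origin: centre of its underside. Leave it.
- vial: Small green glass jar with black lid, 28 mm across, 45 mm tall, standing on the stand near its -y side. Origin: centre of its underside. Leave it.
- beaker: Open glass cup, 66 mm across, 70 mm tall, on the table beside the stand's +y side. Origin: centre of its underside. Leave it.
- union: Red pipe ring, 60 mm across, 30 mm tall, on the table beside the stand's -y side. Origin: centre of its underside. Leave it.
- additive: Orange bottle, 68 mm across, 130 mm tall, on the table to the left. Origin: centre of its underside. Leave it.
- figurine: Small red toy figure, 48 mm across, about 80 mm tall, on the table to the right. Origin: centre of its underside. Leave it.
Mind the look-alikes: they are no part of the job. Of the things that look like the plate, the middle-sized one is meant.

How it is judged:
By the outcome, as a careful person would: the job done as asked, in the order asked, and still so for the second after the job is handed in, with the robot touching nothing.
It also fails if it takes over 51 s, if anything falls off the work surface, if the arm or the gripper's body presses on something with over 40 N, if the wrist force passes 120 N, or if a joint passes its speed limit or range.

## Working session

There is one attempt and no reset: what is moved stays moved. The work goes in short steps, Python scripts to look and compute and a shell command to move; the robot and the scene stay as the last step left them, time stands still between calls to the robot, and variables do not carry over. Pictures are saved under pics/ and viewed, at most 11 in all, crops included, and the job is handed in when it is done.

```bash
mkdir -p pics; ls; cat > h.py <<'E'
import numpy as np, cv2
from rig import env
def shot(cam,name=None):
    im=env.read_camera(cam)
    if name: cv2.imwrite('pics/'+name,cv2.cvtColor(im,cv2.COLOR_RGB2BGR))
    return im
def toworld(cam,uv,z,info=None):
    i=info or env.camera_info(cam); K=np.array(i['camera_matrix']);T=np.array(i['extrinsics'])
    uv=np.atleast_2d(np.array(uv,float)); d=np.c_[(uv-K[:2,2])/[K[0,0],K[1,1]],np.ones(len(uv))]*[1,-1,-1]
    d=d@T[:3,:3].T; o=T[:3,3]
    return o+d*((z-o[2])/d[:,2])[:,None]
E
python3 - <<'E'
from h import *
for c in('top','scene'): shot(c,c+'1.png'); i=env.camera_info(c); print(c,{k:np.round(v,3).tolist() if not isinstance(v,str) else v for k,v in i.items()})
s=env.read_state(); print(s)
for n in('stand','plate','dropper','vial'): print(n,env.find_in(n,'top'))
E
```

```text
pics
top {'camera_matrix': [[460.582, 0.0, 316.789], [0.0, 460.582, 191.372], [0.0, 0.0, 1.0]], 'extrinsics': [[-0.027, 0.989, -0.144, 0.334], [-1.0, -0.028, -0.008, -0.018], [-0.012, 0.144, 0.989, 1.41], [0.0, 0.0, 0.0, 1.0]]}
scene {'camera_matrix': [[365.131, 0.0, 315.852], [0.0, 365.131, 196.861], [0.0, 0.0, 1.0]], 'extrinsics': [[0.094, -0.75, 0.655, 1.201], [0.995, 0.079, -0.053, -0.071], [-0.012, 0.657, 0.754, 0.813], [0.0, 0.0, 0.0, 1.0]]}
{'clock': 0.1, 'joint_positions': array([-1.21131189e+00,  5.27792011e-02,  1.40158137e+00, -1.31714782e-05,
        1.68857832e+00, -7.02891294e-02]), 'joint_velocities': array([ 0.00028494, -0.00190215, -0.00298436, -0.00089789, -0.00122371,
       -0.00032116]), 'effort': array([ 4.38901143e-04, -3.82583499e+01, -3.60985422e+01, -6.94124242e-05,
        4.79143811e-03,  4.45967103e-06]), 'tcp_pos': array([ 0.21867984, -0.47700172,  0.22187492]), 'ee_rot': array([ 9.77000485e-01,  2.13236017e-01, -1.03464402e-04, -6.65147869e-04]), 'ft_force': array([-0.89458557, -0.20861209,  0.01328391]), 'torque': array([ 0.00041909,  0.04491721, -0.03311937]), 'grasp_force': 0.0, 'width': 0.0854031338764359}
stand [{'extent': [250.1, 134.3, 107.8, 84.4], 'confidence': 0.7}]
plate [{'extent': [292.9, 162.3, 34.3, 55.2], 'confidence': 0.91}, {'extent': [288.3, 239.5, 38.2, 34.9], 'confidence': 0.76}, {'extent': [375.8, 209.6, 64.5, 73.8], 'confidence': 0.65}]
dropper [{'extent': [254.3, 141.0, 13.6, 12.6], 'confidence': 0.57}, {'extent': [216.9, 157.5, 22.2, 23.1], 'confidence': 0.3}]
vial [{'extent': [348.4, 187.6, 7.4, 7.2], 'confidence': 0.38}]
```

View pics/top1.png

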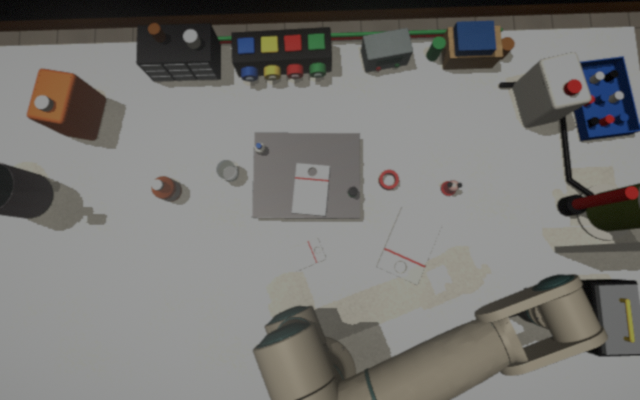

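View pics/scene1.png

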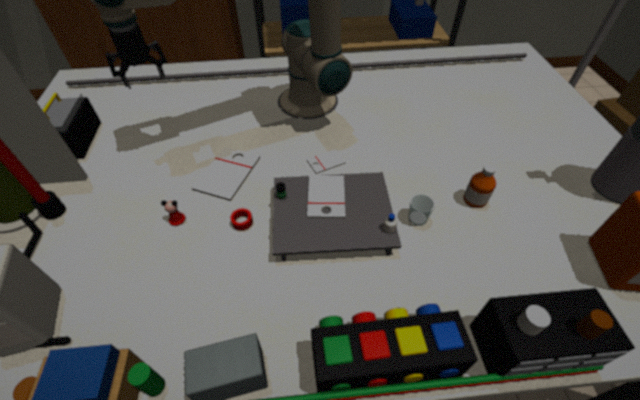

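Candidates for the plate in the top view are the one on the stand at (311,189), a small one on the table at (314,250) and a large one on the table at (409,245). The one on the stand is the middle-sized one, so it is my choice. In the scene view it is at (326,195), with its hole end toward the far edge.

```bash
python3 - <<'E'
from h import *
im=shot('top'); c=im[120:235,235:375]
cv2.imwrite('pics/crop1.png',cv2.cvtColor(cv2.resize(c,None,fx=5,fy=5,interpolation=cv2.INTER_CUBIC),cv2.COLOR_RGB2BGR))
hsv=cv2.cvtColor(im,cv2.COLOR_RGB2HSV)
g=im.mean(2)
print(g[150,240:370:6].astype(int),g[190,240:370:4].astype(int))
# stand: darker than table; close plate inside
m=((g<140)).astype(np.uint8); m[:125]=0;m[228:]=0;m[:,:246]=0;m[:,368:]=0
m=cv2.morphologyEx(m,cv2.MORPH_OPEN,np.ones((3,3)))
cs=cv2.findContours(m,0,1)[0]; C=max(cs,key=cv2.contourArea); r=cv2.minAreaRect(C); b=cv2.boxPoints(r)
W=toworld('top',b,.05); print('stand px',b.round(1).tolist(),'\n',W.round(4), np.linalg.norm(np.diff(W,axis=0),axis=1))
p=((g>150)).astype(np.uint8); q=np.zeros_like(p); cv2.fillPoly(q,[cv2.convexHull(C)],1); q=cv2.erode(q,np.ones((7,7)))
red=((im[...,0].astype(int)-im[...,1])>40).astype(np.uint8)
p=(p|red)&q; p=cv2.morphologyEx(p,cv2.MORPH_OPEN,np.ones((3,3)));cs=cv2.findContours(p,0,1)[0]
P=max(cs,key=cv2.contourArea); b=cv2.boxPoints(cv2.minAreaRect(P)); W=toworld('top',b,.058)
print('plate',b.round(1).tolist(),'\n',W.round(4),np.linalg.norm(np.diff(W,axis=0),axis=1))
for n,uv,z in(('dropper',(260,148),.105),('vial',(352,191),.095)): print(n,toworld('top',uv,z))
E
```

```text
[150 150 146 137  74 106 108 108 107 107 107 106 105 104 105 104 103 102
 101 102 102 150] [150 150 150 129 114 113 113 112 112 111 111 111 110 113 149 150 150 149
 150 149 149 149 108 107 106 105 106  75  55  58 106 148 150]
stand px [[252.0, 132.0], [364.0, 132.0], [364.0, 221.0], [252.0, 221.0]] 
 [[ 0.7205  0.1851  0.05  ]
 [ 0.7102 -0.1556  0.05  ]
 [ 0.4397 -0.1444  0.05  ]
 [ 0.4489  0.1869  0.05  ]] [0.34091453 0.27076559 0.33140489]
plate [[302.0, 202.0], [304.0, 202.0], [304.0, 204.0], [302.0, 204.0]] 
 [[0.5004 0.0372 0.058 ]
 [0.5002 0.0312 0.058 ]
 [0.4943 0.0314 0.058 ]
 [0.4944 0.0373 0.058 ]] [0.0059199  0.00595594 0.00591616]
dropper [[0.6561783  0.15391458 0.105     ]]
vial [[ 0.523707   -0.10927253  0.095     ]]
```

View pics/crop1.png

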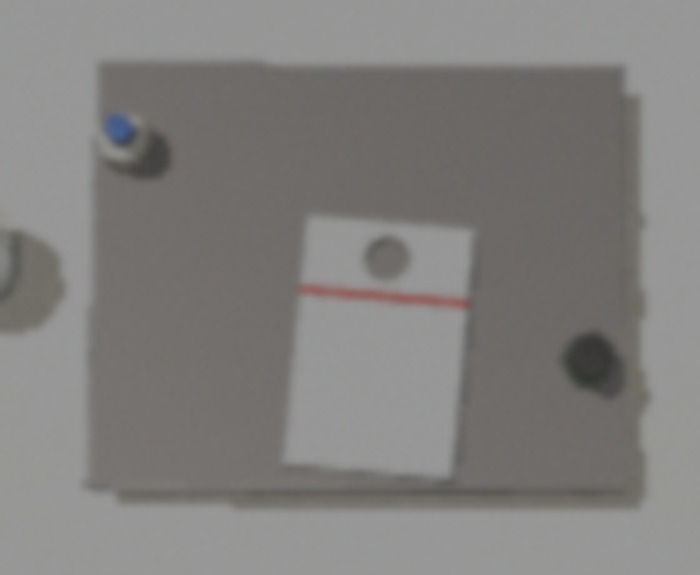

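The crop shows the stand plate: red line at crop (301,290)-(468,303), hole beyond it at (386,258), pushing end at (283,465)-(453,480). The far edge of the stand runs (98,62)-(625,67). The choice is confirmed.

```bash
python3 - <<'E'
from h import *
f=lambda a:np.array(a)/5+[234.9,119.9]
S=toworld('top',f([(98,62),(625,67),(634,490),(88,486)]),.05)
P=toworld('top',f([(306,214),(475,229),(453,480),(283,465)]),.058)
L=toworld('top',f([(301,290),(468,303)]),.058)
for n,A in(('S',S),('P',P)):
    print(n,A.round(4)[:,:2].tolist(),np.linalg.norm(np.roll(A,-1,0)-A,axis=1).round(3),'c',A.mean(0).round(4))
ang=lambda a,b:np.degrees(np.arctan2(*(b-a)[[1,0]])).round(2)
print('stand y dir-90',ang(S[1],S[0])-90,ang(S[2],S[3])-90,'x dir',ang(S[2],S[1]),ang(S[3],S[0]))
print('plate',ang(P[1],P[0])-90,ang(P[2],P[3])-90,ang(P[2],P[1]),ang(P[3],P[0]),'line',ang(L[1],L[0])-90,L.mean(0))
print(env.tip_extent, env.read_state()['tcp_pos'])
from scipy.spatial.transform import Rotation as R
print(R.from_quat(env.read_state()['ee_rot']).as_matrix().round(3))
print(np.array(env.camera_info('wrist')['extrinsics']).round(3))
E
```

```text
S [[0.7193, 0.1775], [0.7065, -0.143], [0.4491, -0.138], [0.4604, 0.1853]] [0.321 0.258 0.324 0.259] c [0.5838 0.0204 0.05  ]
P [[0.6195, 0.0522], [0.6074, -0.0487], [0.4572, -0.0311], [0.4689, 0.0688]] [0.102 0.151 0.101 0.151] c [0.5382 0.0103 0.058 ]
stand y dir-90 -2.280000000000001 -2.010000000000005 x dir -1.12 -1.73
plate -6.840000000000003 -6.650000000000006 -6.68 -6.3 line -6.159999999999997 [0.56796785 0.00648905 0.058     ]
0.017 [ 0.21877241 -0.47719372  0.22242487]
[[ 0.909  0.417 -0.   ]
 [ 0.417 -0.909  0.   ]
 [ 0.    -0.    -1.   ]]
[[ 0.417  0.873  0.255  0.282]
 [-0.909  0.4    0.117 -0.449]
 [ 0.    -0.28   0.96   0.374]
 [ 0.     0.     0.     1.   ]]
```

```bash
python3 -m jog '[[[0.7,0.01,-0.01,0,0.02],[0.7,0.03,-0.03,0,0.06],[0.7,0.06,-0.06,0,0.1],[0.7,0.09,-0.09,0,0.15],[0.7,0.12,-0.115,0,0.2],[0.7,0.15,-0.145,0,0.25],[0.7,0.18,-0.17,0,0.3],[0.7,0.205,-0.195,0,0.34],[0.7,0.23,-0.22,0,0.38],[0.7,0.255,-0.245,0,0.42],[0.7,0.27,-0.26,0,0.45],[0.7,0.28,-0.27,0,0.463]]]' 30
```

```text
clock: 1.35
tcp_pos: [0.3613, -0.113, 0.2228]
ee_rot: [1.0, -0.016, 0.0, -0.0]
ft_force: [-0.4, 0.1, 0.3]
width: 0.06
grasp_force: 0.0
```

```bash
python3 -m jog '[[[0.7,0.003,-0.008,0.004,0],[0.7,0.009,-0.025,0.012,0],[0.7,0.016,-0.045,0.022,0],[0.7,0.025,-0.068,0.034,0],[0.7,0.034,-0.09,0.046,0],[0.7,0.041,-0.11,0.056,0],[0.7,0.046,-0.125,0.064,0],[0.7,0.049,-0.132,0.068,0],[0.7,0.05,-0.134,0.07,0],[0.7,0.05,-0.134,0.07,0]]]'
python3 - <<'E'
from h import *
shot('wrist','w1.png'); print(env.read_state()['tcp_pos'])
E
```

```text
clock: 2.18
tcp_pos: [0.4151, 0.0169, 0.1522]
ee_rot: [1.0, -0.016, -0.0, 0.0]
ft_force: [0.0, -0.2, 1.2]
width: 0.0599
grasp_force: 0.0
[0.41521228 0.01646695 0.15268354]
```

View pics/w1.png

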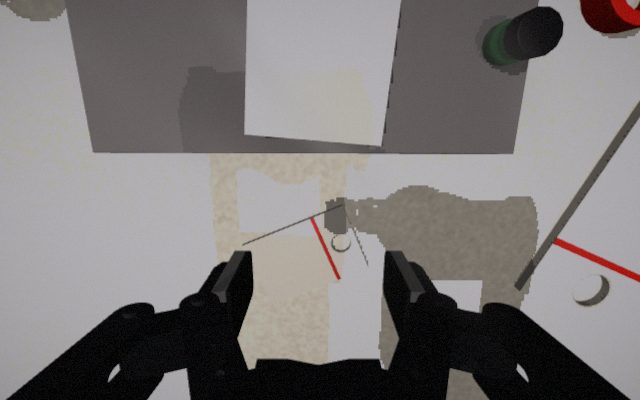

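The wrist view shows the plate's push end at (245,134)-(382,146) and the stand's near edge level at row 153, so the tool is square to the stand. Next I check where the fingertips are at this opening.

```bash
python3 - <<'E'
from h import *
im=cv2.imread('pics/w1.png')[230:350,190:450]
cv2.imwrite('pics/w1c.png',cv2.resize(im,None,fx=3,fy=3,interpolation=cv2.INTER_CUBIC))
i=env.camera_info('wrist');T=np.array(i['extrinsics']);K=np.array(i['camera_matrix']);s=env.read_state();p=s['tcp_pos']
from scipy.spatial.transform import Rotation as R
Rm=R.from_quat(s['ee_rot']).as_matrix()
def proj(q):
    c=T[:3,:3].T@(p+Rm@np.array(q)-T[:3,3]); return (K[:2,:2]@(c[:2]*[1,-1]/-c[2])+K[:2,2]).round(1)
for z in (.002,.007,.012,.017): print(z,[proj([x,y,z]).tolist() for x in(-.011,.011) for y in(-.03,.03)])
print(K[0,0])
E
```

```text
0.002 [[256.5, 272.0], [374.2, 272.0], [254.2, 231.6], [376.3, 231.6]]
0.007 [[258.2, 267.5], [372.6, 267.5], [256.0, 228.1], [374.6, 228.0]]
0.012 [[259.8, 263.2], [371.1, 263.2], [257.7, 224.7], [373.0, 224.7]]
0.017 [[261.3, 259.1], [369.8, 259.1], [259.4, 221.5], [371.5, 221.5]]
332.816086054902
```

View pics/w1c.png

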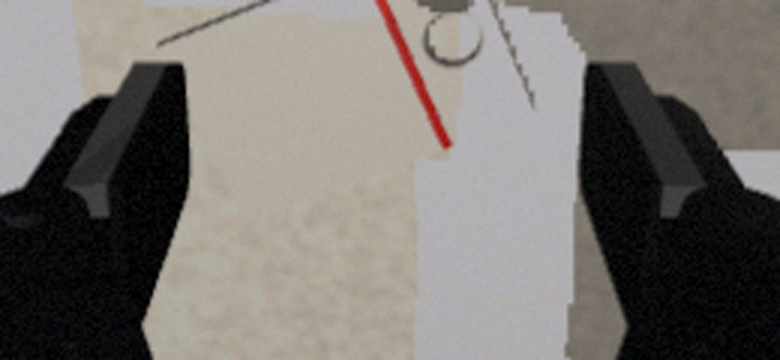

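```bash
python3 -m jog '[[[0.7,0.006,-0.006,0,0],[0.7,0.02,-0.02,0,0],[0.7,0.04,-0.04,0.005,0],[0.7,0.06,-0.06,0.012,0],[0.7,0.08,-0.08,0.022,0],[0.7,0.098,-0.098,0.035,0],[0.7,0.108,-0.108,0.047,0],[0.7,0.111,-0.112,0.057,0],[0.7,0.111,-0.112,0.065,0],[0.7,0.111,-0.112,0.07,0],[0.7,0.111,-0.112,0.074,0],[0.7,0.111,-0.112,0.076,0]]]'
python3 -m jog '[[[0.7,0,0,0.001,0],[0.7,0,0,0.002,0],[0.7,0,0,0.003,0],[0.7,0,0,0.004,0],[0.7,0,0,0.005,0],[0.7,0,0,0.006,0]]]'
```

```text
clock: 3.23
tcp_pos: [0.5296, 0.1246, 0.0766]
ee_rot: [1.0, -0.017, 0.0, 0.0]
ft_force: [-0.1, -0.2, -0.1]
width: 0.0599
grasp_force: 0.0
clock: 3.73
tcp_pos: [0.53, 0.1254, 0.0707]
ee_rot: [1.0, -0.017, 0.0, 0.0]
ft_force: [0.0, -0.2, 0.4]
width: 0.0596
grasp_force: 0.0
```

```bash
python3 -m jog '[[[0.7,0,0,0.001,0],[0.7,0,0,0.002,0],[0.7,0,0,0.003,0],[0.7,0,0,0.004,0]]]'; python3 -m jog '[[[0.7,0,0,0.001,0],[0.7,0,0,0.002,0]]]'
```

```text
clock: 4.07
tcp_pos: [0.5299, 0.1254, 0.0664]
ee_rot: [1.0, -0.017, -0.0, 0.0]
ft_force: [0.5, 0.0, 0.1]
width: 0.0595
grasp_force: 0.0
clock: 4.23
tcp_pos: [0.5299, 0.1254, 0.0645]
ee_rot: [1.0, -0.017, 0.0, 0.0]
ft_force: [-0.7, -0.0, 0.2]
width: 0.0596
grasp_force: 0.0
```

Not touching yet; the tips are indeed farther back when open.

```bash
python3 -m jog '[[[0.7,0,0,0.001,0],[0.7,0,0,0.002,0],[0.7,0,0,0.003,0]]]'; python3 -m jog '[[[0.7,0,0,0.001,0],[0.7,0,0,0.002,0]]]'
```

```text
clock: 4.48
tcp_pos: [0.5299, 0.1254, 0.0615]
ee_rot: [1.0, -0.017, -0.0, 0.0]
ft_force: [-0.2, 0.2, -0.4]
width: 0.0594
grasp_force: 0.0
clock: 4.65
tcp_pos: [0.5299, 0.1254, 0.0595]
ee_rot: [1.0, -0.017, 0.0, 0.0]
ft_force: [0.4, 0.3, -0.5]
width: 0.0597
grasp_force: 0.0
```

```bash
for i in 1 2; do python3 -m jog '[[[0.7,0,0,0.0007,0],[0.7,0,0,0.0015,0]]]' | egrep 'tcp|ft_'; done
```

```text
tcp_pos: [0.5299, 0.1254, 0.058]
ft_force: [-1.2, -0.4, 0.2]
tcp_pos: [0.5299, 0.1254, 0.0565]
ft_force: [-1.0, 0.3, -0.5]
```

```bash
for i in 1 2; do python3 -m jog '[[[0.7,0,0,0.0007,0],[0.7,0,0,0.0015,0]]]' | egrep 'tcp|ft_'; done; python3 - <<'E'
from h import *
shot('wrist','w2.png')
E
```

```text
tcp_pos: [0.5299, 0.1254, 0.055]
ft_force: [0.0, -0.0, 0.7]
tcp_pos: [0.5299, 0.1254, 0.0535]
ft_force: [0.5, 0.1, -0.7]
```

View pics/w2.png

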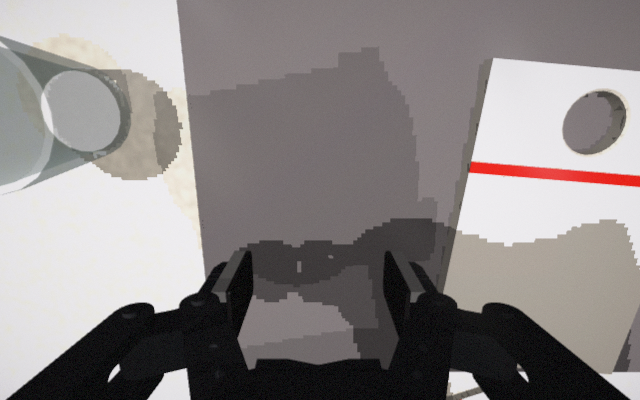

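```bash
for i in 1 2 3; do python3 -m jog '[[[0.7,0,0,0.0007,0],[0.7,0,0,0.0015,0]]]' | egrep 'tcp|ft_|wid'; done
```

```text
tcp_pos: [0.53, 0.1254, 0.0521]
ft_force: [-0.6, 0.5, 0.6]
width: 0.0595
tcp_pos: [0.5299, 0.1254, 0.0505]
ft_force: [-0.1, -0.1, -0.8]
width: 0.0595
tcp_pos: [0.5299, 0.1253, 0.049]
ft_force: [-0.1, 0.5, 0.0]
width: 0.0595
```

```bash
for i in 1 2 3 4 5; do python3 -m jog '[[[0.7,0,0,0.001,0],[0.7,0,0,0.002,0]]]' | egrep 'tcp|ft_'; python3 -c "
from rig import env;import numpy as np;print(env.read_state()['effort'].round(1))"; done
```

```text
tcp_pos: [0.5299, 0.1253, 0.047]
ft_force: [-0.3, -0.5, -0.0]
[  0.  -42.5 -32.9  -0.    0.    0. ]
tcp_pos: [0.5299, 0.1254, 0.045]
ft_force: [0.1, 0.1, -0.2]
[ -0.  -42.5 -32.8  -0.    0.    0. ]
tcp_pos: [0.5299, 0.1254, 0.043]
ft_force: [0.3, -0.3, 0.1]
[ -0.  -42.5 -32.7  -0.    0.   -0. ]
tcp_pos: [0.5299, 0.1253, 0.041]
ft_force: [0.7, -0.6, -0.2]
[  0.  -42.6 -32.7  -0.    0.   -0. ]
tcp_pos: [0.5299, 0.1254, 0.039]
ft_force: [0.5, 0.7, 0.5]
[ -0.  -42.6 -32.6  -0.    0.    0. ]
```

```bash
for i in 1 2 3 4; do python3 -m jog '[[[0.7,0,0,0.001,0],[0.7,0,0,0.002,0]]]' | egrep 'clock|tcp|ft_'; done; python3 - <<'E'
from h import *
shot('wrist','w3.png')
E
```

```text
clock: 6.87
tcp_pos: [0.5299, 0.1253, 0.037]
ft_force: [-0.7, 0.8, -0.5]
clock: 7.03
tcp_pos: [0.53, 0.1254, 0.0363]
ft_force: [-8.5, -0.6, 14.7]
clock: 7.2
tcp_pos: [0.53, 0.1254, 0.0361]
ft_force: [-16.5, -2.1, 28.7]
clock: 7.37
tcp_pos: [0.5301, 0.1254, 0.0361]
ft_force: [-24.2, -4.5, 42.5]
```

View pics/w3.png

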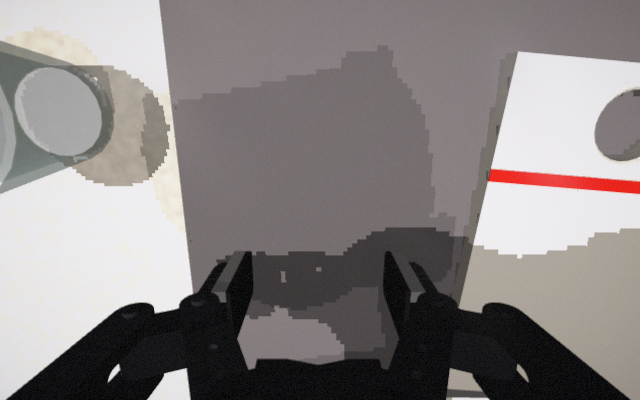

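```bash
python3 -m jog '[[[0.7,0,0,-0.012,0],[0.7,0,0,-0.03,0],[0.7,-0.01,0.01,-0.042,0],[0.7,-0.03,0.03,-0.045,0],[0.7,-0.055,0.055,-0.045,0],[0.7,-0.08,0.08,-0.045,0],[0.7,-0.1,0.1,-0.045,0],[0.7,-0.112,0.11,-0.045,0],[0.7,-0.116,0.113,-0.045,0],[0.7,-0.116,0.113,-0.045,0]]]'
python3 - <<'E'
from h import *
T=env.camera_info('wrist');s=env.read_state();im=shot('wrist')
print(s['tcp_pos'])
g=im.mean(2)
# near edge of stand: right & left of plate columns, rows gradient
for c in(150,200,420,450):
    col=cv2.GaussianBlur(g,(5,5),0)[:240,c]; r=int(np.argmax(np.diff(col))); print(c,r,toworld('wrist',(c,r),.05,T).round(4))
E
```

```text
clock: 8.25
tcp_pos: [0.41, 0.0159, 0.0764]
ee_rot: [1.0, -0.017, 0.0, 0.0]
ft_force: [0.0, -0.1, 0.3]
width: 0.0597
grasp_force: 0.0
[0.41004562 0.01588317 0.07636648]
150 162 [[0.4546 0.1031 0.05  ]]
200 162 [[0.4536 0.0763 0.05  ]]
420 162 [[ 0.4496 -0.0416  0.05  ]]
450 162 [[ 0.449  -0.0577  0.05  ]]
```

```bash
python3 -m jog '[[[0.7,0,0,0.008,0],[0.7,0,0,0.02,0],[0.7,0,0,0.03,0],[0.7,0,0,0.036,0],[0.7,0,0,0.037,0],[0.7,0.006,0,0.037,0],[0.7,0.014,0,0.037,0],[0.7,0.022,0,0.037,0],[0.7,0.028,0,0.037,0],[0.7,0.033,0,0.037,0],[0.7,0.037,0,0.037,0],[0.7,0.041,0,0.037,0]]]'
python3 -m jog '[[[0.7,0.005,0,0,0],[0.7,0.01,0,0,0],[0.7,0.015,0,0,0],[0.7,0.02,0,0,0],[0.7,0.025,0,0,0],[0.7,0.028,0,0,0],[0.7,0.03,0,0,0]]]'
python3 - <<'E'
from h import *
shot('wrist','w4.png')
E
```

```text
clock: 9.3
tcp_pos: [0.4516, 0.0148, 0.0391]
ee_rot: [1.0, -0.017, -0.0, 0.0]
ft_force: [-0.9, -0.8, 1.9]
width: 0.0598
grasp_force: 0.6
clock: 9.88
tcp_pos: [0.4815, 0.0139, 0.039]
ee_rot: [1.0, -0.017, -0.0, -0.0]
ft_force: [-1.6, 0.7, 0.6]
width: 0.06
grasp_force: 0.7
```

View pics/w4.png

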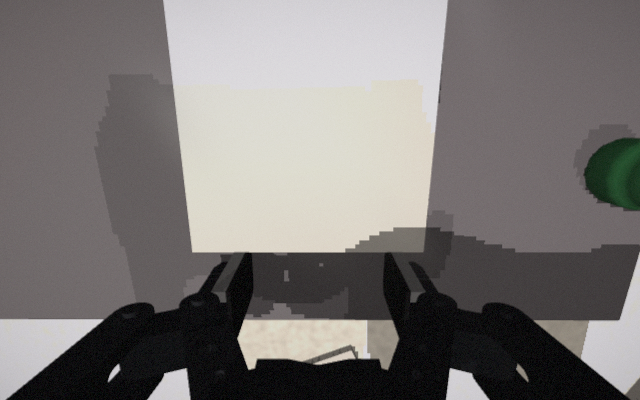

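The wrist view shows the push end lying flush against both fingertips: row 252, level from column 190 to 425. I push on.

```bash
python3 -m jog '[[[0.7,0.004,0,0,0],[0.7,0.012,0,0,0],[0.7,0.022,0,0,0],[0.7,0.032,0,0,0],[0.7,0.042,0,0,0],[0.7,0.052,0,0,0],[0.7,0.062,0,0,0],[0.7,0.071,0,0,0],[0.7,0.079,0,0,0],[0.7,0.085,0,0,0],[0.7,0.088,0,0,0],[0.7,0.09,0,0,0]]]'
python3 -m jog '[[[0.7,-0.003,0,0,0],[0.7,-0.01,0,0,0],[0.7,-0.016,0,-0.01,0],[0.7,-0.02,0,-0.03,0],[0.7,-0.02,0,-0.06,0],[0.7,-0.02,0,-0.085,0],[0.7,-0.02,0,-0.1,0],[0.7,-0.02,0,-0.1,0]]]'
python3 - <<'E'
from h import *
shot('wrist','w5.png')
E
```

```text
clock: 10.93
tcp_pos: [0.5714, 0.0109, 0.039]
ee_rot: [1.0, -0.017, -0.0, 0.0]
ft_force: [-1.8, 0.1, 0.7]
width: 0.0597
grasp_force: 0.7
clock: 11.6
tcp_pos: [0.5524, 0.0116, 0.1436]
ee_rot: [1.0, -0.017, 0.004, 0.0]
ft_force: [0.1, 0.7, -0.1]
width: 0.0596
grasp_force: 0.0
```

View pics/w5.png

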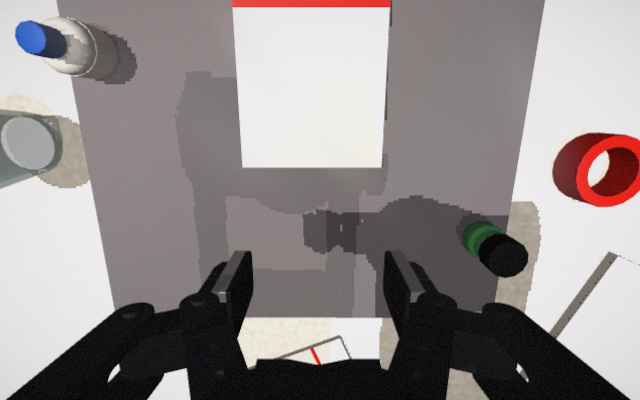

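The plate is straight, with its end at row 167. The line is at row 3 and the far edge is out of view, so I move the camera forward and measure there.

```bash
python3 -m jog '[[[0.7,0.008,0,-0.008,0],[0.7,0.025,0,-0.02,0],[0.7,0.05,0,-0.035,0],[0.7,0.075,0,-0.05,0],[0.7,0.095,0,-0.06,0],[0.7,0.108,0,-0.06,0],[0.7,0.11,0,-0.06,0],[0.7,0.11,0,-0.06,0],[0.7,0.11,0,-0.06,0]]]' | egrep 'clock|tcp|rot'
python3 - <<'E'
from h import *
i=env.camera_info('wrist'); im=shot('wrist','w6.png').astype(int)
np.save('w6.npy',[i['camera_matrix'].tolist() if 0 else 0])
red=(im[...,0]-im[...,1]>70)
n,lab,st,ce=cv2.connectedComponentsWithStats(red.astype(np.uint8)); print(st[1:][st[1:,4]>100])
E
```

```text
clock: 12.4
tcp_pos: [0.6599, 0.008, 0.1972]
ee_rot: [1.0, -0.017, -0.002, -0.0]
[[ 256  156  115    5  574]
 [ 516  231   58   56 1635]]
```

View pics/w6.png

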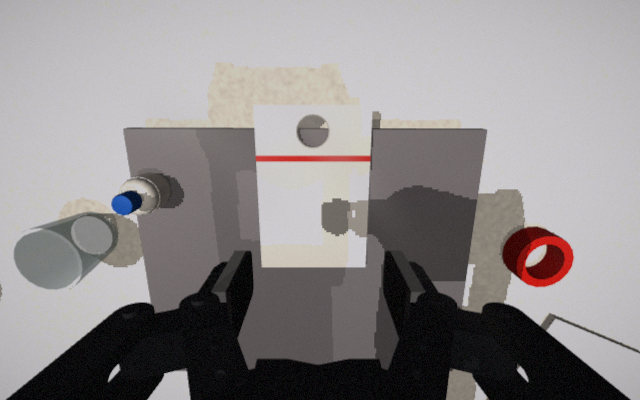

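```bash
cat > m.py <<'E'
from h import *
def meas(name=None):
    i=env.camera_info('wrist'); im=shot('wrist',name).astype(float); g=im.mean(2)
    return i,im,g
E
python3 - <<'E'
from m import *
i,im,g=meas()
for c in(165,200,235,400,440,470): print(c,g[122:138,c].astype(int).tolist())
for c in(265,313,360): print(c,(im[150:166,c,0]-im[150:166,c,1]).astype(int).tolist(), g[98:112,c].astype(int).tolist(),g[260:274,c].astype(int).tolist())
print(np.array(i['extrinsics'])[:3,3])
E
```

```text
165 [188, 188, 191, 192, 192, 153, 102, 117, 128, 128, 129, 129, 127, 130, 123, 125]
200 [192, 192, 192, 194, 191, 169, 114, 104, 117, 114, 114, 114, 119, 114, 117, 116]
235 [195, 194, 190, 192, 191, 171, 107, 91, 111, 112, 111, 109, 109, 111, 110, 110]
400 [186, 187, 186, 190, 193, 195, 131, 89, 106, 113, 111, 109, 115, 113, 113, 113]
440 [196, 192, 191, 192, 195, 194, 133, 89, 106, 112, 110, 113, 110, 111, 109, 112]
470 [200, 203, 204, 202, 204, 201, 155, 91, 97, 106, 111, 107, 107, 110, 107, 109]
265 [1, 1, 3, 2, 2, 44, 114, 144, 142, 142, 139, 65, 16, 1, 3, 2] [192, 191, 189, 189, 186, 188, 191, 200, 201, 202, 203, 202, 204, 204] [196, 196, 195, 193, 193, 193, 196, 140, 93, 92, 92, 91, 95, 89]
313 [2, 2, 2, 4, 3, 47, 111, 139, 140, 141, 142, 66, 15, 1, 2, 3] [190, 188, 190, 191, 193, 194, 198, 199, 202, 202, 203, 201, 201, 203] [194, 195, 195, 195, 195, 195, 194, 139, 92, 89, 91, 89, 93, 92]
360 [1, 4, 3, 3, 1, 43, 106, 137, 134, 135, 131, 61, 15, 3, 4, 2] [202, 202, 204, 205, 204, 202, 203, 203, 201, 202, 201, 201, 200, 200] [205, 202, 201, 202, 206, 206, 206, 152, 107, 107, 106, 105, 107, 107]
[0.7301341  0.00460996 0.34879201]
```

```bash
python3 - <<'E'
from h import *
E=toworld('wrist',[(165,128.9),(235,129.4),(400,129.7),(470,130.2),(313,129.5)],.05); B=toworld('wrist',[(165,127.2),(470,128.2),(313,127.6)],0.0)
L=toworld('wrist',[(265,158.1),(360,158.1),(313,158.1)],.058); P=toworld('wrist',[(265,267),(360,267),(313,267)],.058)
for A in(E,B,L,P): print(A.round(4).tolist())
a=np.radians(-1.95);u=np.array([np.cos(a),np.sin(a),0])
print('edge',E@u,'foot',B@u,'line',L@u,'end',P@u,'line-end',(L-P)@u,'todo',E[4]@u-L[2]@u)
E
```

```text
[[0.7155, 0.1392, 0.05], [0.713, 0.0778, 0.05], [0.7079, -0.0673, 0.05], [0.7054, -0.129, 0.05], [0.7106, 0.0092, 0.05]]
[[0.7147, 0.1614, 0.0], [0.7033, -0.1511, 0.0], [0.7093, 0.0099, 0.0]]
[[0.688, 0.0521, 0.058], [0.6853, -0.0312, 0.058], [0.6866, 0.01, 0.058]]
[[0.5829, 0.0602, 0.058], [0.5798, -0.0315, 0.058], [0.5813, 0.0139, 0.058]]
edge [0.71030946 0.70993134 0.70979525 0.70941637 0.70990302] foot [0.70879729 0.70806037 0.70852533] line [0.68586226 0.68592656 0.68589474] end [0.58046811 0.58051159 0.58049007] line-end [0.10539415 0.10541497 0.10540467] todo 0.024008272822465093
```

```bash
python3 -m jog '[[[0.7,-0.01,0,0,0],[0.7,-0.035,0,0.005,0],[0.7,-0.065,0,0.015,0],[0.7,-0.09,0,0.03,0],[0.7,-0.108,0,0.055,0],[0.7,-0.112,0,0.08,0],[0.7,-0.112,0,0.105,0],[0.7,-0.112,0,0.13,0],[0.7,-0.112,0,0.148,0],[0.7,-0.112,0,0.156,0],[0.7,-0.112,0,0.158,0],[0.7,-0.112,0,0.158,0]]]'; python3 -c "
from rig import env;print(env.read_state()['tcp_pos'])"
```

```text
clock: 13.5
tcp_pos: [0.549, 0.0117, 0.0414]
ee_rot: [1.0, -0.017, 0.0, 0.0]
ft_force: [-0.9, -0.9, 0.6]
width: 0.0599
grasp_force: 0.0
[0.54897517 0.01166662 0.04140288]
```

```bash
python3 -m jog '[[[0.7,0,0,0.001,0],[0.7,0.004,0,0.0015,0],[0.7,0.01,0,0.0015,0],[0.7,0.015,0,0.0015,0],[0.7,0.018,0,0.0015,0],[0.7,0.022,0,0.0015,0],[0.7,0.027,0,0.0015,0],[0.7,0.032,0,0.0015,0],[0.7,0.036,0,0.0015,0],[0.7,0.038,0,0.0015,0],[0.7,0.039,0,0.0015,0],[0.7,0.039,0,0.0015,0]]]'; python3 -c "
from rig import env;p=env.read_state()['tcp_pos'];print(p,p[0]*.99942-p[1]*.034)"
```

```text
clock: 14.5
tcp_pos: [0.5883, 0.0103, 0.0395]
ee_rot: [1.0, -0.017, 0.0, 0.0]
ft_force: [-0.8, 0.1, 0.9]
width: 0.0598
grasp_force: 0.0
[0.58834149 0.01033142 0.03954285] 0.5876489839013076
```

```bash
python3 -m jog '[[[0.7,0.001,0,0,0],[0.7,0.0025,0,0,0],[0.7,0.004,0,0,0],[0.7,0.005,0,0,0],[0.7,0.006,0,0,0],[0.7,0.0065,0,0,0],[0.7,0.007,0,0,0],[0.7,0.007,0,0,0]]]'; python3 -c "
from rig import env;p=env.read_state()['tcp_pos'];print(p,p[0]*.99942-p[1]*.034)"
python3 -m jog '[[[0.7,-0.004,0,0,0],[0.7,-0.012,0,0,0],[0.7,-0.02,0,-0.008,0],[0.7,-0.024,0,-0.03,0],[0.7,-0.02,0,-0.06,0],[0.7,-0.005,0,-0.095,0],[0.7,0.02,0,-0.125,0],[0.7,0.045,0,-0.148,0],[0.7,0.06,0,-0.158,0],[0.7,0.066,0,-0.16,0],[0.7,0.066,0,-0.16,0],[0.7,0.066,0,-0.16,0]]]'
python3 - <<'E'
from m import *
i,im,g=meas('w7.png')
for c in(165,200,235,400,440,470): print(c,g[122:138,c].astype(int).tolist())
d=im[...,0]-im[...,1]; out=[]
for c in(262,275,290,313,335,350,362):
    w=np.clip(d[90:200,c]-25,0,None); out.append((c,float((w*np.arange(90,200)).sum()/w.sum())))
print(np.round(out,2).tolist())
L=toworld('wrist',out,.058,i); a=np.radians(-1.95);u=np.array([np.cos(a),np.sin(a),0]); print(L.round(4)[[0,3,6]].tolist(),L@u)
print(np.array(i['extrinsics'])[:3,3], env.read_state()['tcp_pos'])
for c in(280,313,345): print(c,g[225:260,c].astype(int).tolist())
E
```

```text
clock: 15.17
tcp_pos: [0.5952, 0.0101, 0.0396]
ee_rot: [1.0, -0.017, 0.0, 0.0]
ft_force: [-0.1, -0.7, -0.7]
width: 0.0599
grasp_force: 0.1
[0.59519575 0.01009914 0.03957854] 0.5945071682154348
clock: 16.17
tcp_pos: [0.6608, 0.008, 0.199]
ee_rot: [1.0, -0.017, -0.0, 0.0]
ft_force: [-0.2, 0.3, 0.1]
width: 0.0595
grasp_force: 0.0
165 [190, 193, 192, 192, 195, 195, 172, 117, 117, 132, 131, 133, 129, 131, 130, 131]
200 [195, 195, 195, 194, 200, 198, 172, 117, 106, 118, 120, 121, 120, 120, 118, 120]
235 [195, 193, 194, 197, 194, 197, 195, 132, 90, 110, 113, 114, 114, 109, 113, 113]
400 [195, 189, 190, 184, 192, 195, 198, 133, 84, 105, 113, 114, 111, 113, 114, 114]
440 [198, 195, 196, 194, 196, 198, 198, 152, 86, 102, 112, 112, 115, 111, 112, 112]
470 [203, 203, 207, 206, 206, 204, 205, 159, 91, 95, 111, 112, 113, 112, 111, 110]
[[262.0, 131.83], [275.0, 131.84], [290.0, 131.84], [313.0, 131.83], [335.0, 131.8], [350.0, 131.82], [362.0, 131.86]]
[[0.7114, 0.0529, 0.058], [0.71, 0.0091, 0.058], [0.7085, -0.0331, 0.058]] [0.70919902 0.70919358 0.70920288 0.70923005 0.70927369 0.70926024
 0.70924088]
[0.73070706 0.00454006 0.35016345] [0.66041721 0.00800673 0.19876642]
280 [207, 204, 204, 203, 206, 207, 205, 207, 205, 205, 206, 206, 206, 206, 206, 207, 208, 207, 206, 190, 133, 94, 96, 92, 94, 93, 95, 97, 92, 97, 93, 93, 95, 93, 92]
313 [205, 208, 205, 205, 206, 206, 206, 206, 207, 207, 206, 206, 206, 205, 206, 204, 207, 207, 206, 184, 128, 97, 97, 96, 93, 96, 92, 95, 93, 96, 94, 90, 91, 93, 94]
345 [103, 106, 105, 103, 103, 104, 105, 104, 175, 199, 198, 199, 200, 197, 199, 197, 195, 196, 198, 180, 127, 95, 92, 93, 93, 92, 92, 92, 93, 92, 92, 105, 110, 106, 103]
```

View pics/w7.png

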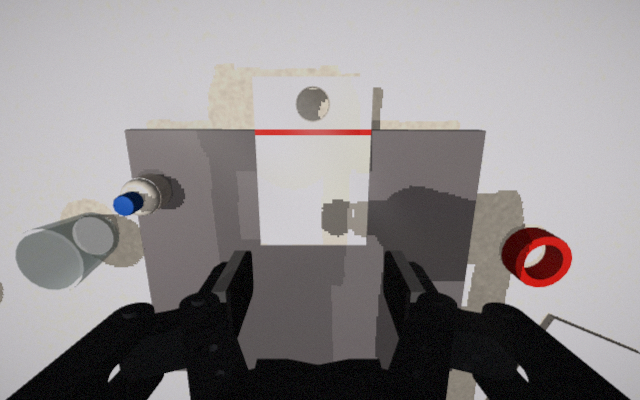

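The final view shows the red line at row 131.8. After the height correction it lies within about 0.5 mm of the stand's edge (row 130.7) and parallel to within 0.3°. The plate is flat and the fingers are clear, so I hand in.

```bash
python3 -c "
from rig import env;print(env.sign_off())"
```

```text
the job is handed in; nothing more can be done
None
```

The plate's red line lies within about 0.5 mm of the stand's edge and parallel to it within 0.3°, with the hole end out past the edge, the plate flat and the fingers clear; I handed the job in at about 16 s.

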